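# Third hand: hold a valve block against the swing stop

## Robot

A 6-joint arm with a two-finger parallel gripper is mounted at the origin on the work surface. World frame = base frame: x ahead of the robot, y to its left, z up, the work surface at z = 0. Lengths are in m, angles in rad, forces in N, time in s.
With the tool pointing down it reaches from about 0.4 to 0.825 m from the base axis. Payload 7 kg.
Tool frame: the origin (TCP) lies on the centre line of the jaws, within the pads' length; the fingertips stand 14 mm ahead of it and the grasp point (between the pads) lies 5 mm behind it; y points along the fingers, x is the direction in which the jaws open and shut, and the axes are right-handed (so a half turn about y gives the same grasp; the last joint's range is limited). The gripper opens to 85 mm and grips with 20 to 120 N. Pads are 22 mm wide; open, the fingers measure 114 mm over their backs; the gripper's body (76 mm by 85 mm) begins 54 mm behind the grasp point. The pads swing forward as they close: fully open they stand 13 mm farther back than shut.
Start: joints at [-0.856, 0.359, 0.012, 0, -1.224, -0.288], TCP at [0.279, -0.614, 0.245] pointing down, gripper open.
Joint ranges: [-3.07, 3.07], [-1.43, 2.12], [-1.02, 1.25], [-3.03, 1.67], [-3.05, -0], [-3.03, 3.03]. Speed limits (rad/s): [2.39, 2.39, 3.01, 3.14, 3.14, 3.14].

## Interface

Orientations are given as a unit quaternion [x, y, z, w].
In Python, from cell import get_obs, read_camera, hand_in gives the robot as it stands.
- The arm moves only by the shell command python3 -m inch 'ROWS' [FORCE]. ROWS is JSON, a list of rows, each an object with "rot": the turn, a rotation vector about the tool's x, y, z in degrees, a list of three; "dp": the shift along the tool's x, y, z in mm, a list of three; "gripper": the closure, from 0 (fully open) to 1 (shut). In form: [{"rot": [ax, ay, az], "dp": [dx, dy, dz], "gripper": gripper}, ...]. A call has 1 to 12 rows; each row is the pose to reach, as a shift and turn from the pose commanded when the call began, along the tool's axes at that moment; what a row does not reach only later rows make up. A row lasts 1/8 s, in which the tool goes at most 62.5 mm and 10.7 degrees, less where a joint would pass 70% of its speed; a pose out of reach is approached as far as the arm can. A call with a gripper value outside its range is refused whole. The fingers move at their own pace and stop on an object; FORCE is the grip in N (left out, the last holds). Time passes only in rows, so rows that repeat a pose let the fingers close. It gives the time, the measured TCP pose, the force and the opening at its end, in the units of the state.
- get_obs(): the state, without advancing time (a new reading comes with each control period).
- read_camera(name): name is "scene" or "top" or "wrist"; returns a dict with "image" (384x512x3 uint8, blue, green, red), "K" (3x3 intrinsics, pixels), "R" (3x3) and "t" (3): a world point X has camera coordinates R X + t. Camera axes: x right, y down, z forward; pixel columns grow to the right and rows downward; lengths in m; the calibration is good to about 2 mm. The wrist camera is an equidistant fisheye: a pixel r from the principal point sees the ray r / f radians off the axis. A picture is of the moment at which its call begins. There is no depth.
- hand_in(): hands the job in, once; it reports no verdict.
The state is a dict: "clock": time; "joint_positions": joint angles; "dq": joint speeds; "joint_efforts": joint torques, N m; "position": TCP position; "ee_rot": TCP orientation; "contact_force": force on the tool from outside, world axes, zero at the start; "torque": the same for the moment, N m; "grip_width": opening from 0.0 (shut) to 1.0 (fully open).
Only numpy, scipy, OpenCV 4.12 (cv2) and the standard library are available. Lean on these libraries where they do the work, as an engineer would, in place of code of your own. Each camera call takes 0.05 s, during which the arm holds its last target. There are 200 camera calls.

## Task

First swing the jig's lever round until its handle arm lies over the marked notch (the one between two little dowel pins), which brings the sprung rubber stop in line with the bed. Then take the long valve block from the bench, set it flat on the jig's bed with its plain end towards the stop, centred and square, and press it against the rubber pad with a steady push of about 10 N (the pad goes in about 8 mm, a bit over half its travel), never ramming it; leave everything else on the bench where it is. Finish while still holding the block pressed like that, so a colleague can screw its ears down: do not let go.

Things in the scene. Friction and masses are not known exactly. Their poses are not given: they have to be found in the camera images.
- jig: Aluminium mounting jig fixed to the bench. Origin: on the bench at the foot of the lever's upright pivot axis; x runs along the bed away from its open end, z up. The bed is a flat plate, top 12 mm above the bench, x = -210 to +35 mm, y = -55 to +55 mm. On its +y side a dark toothed quadrant (72 to 98 mm from the pivot, top 18 mm up) has four notches.
- notch (a point): The marked notch in the quadrant, third of four anticlockwise, 91 mm from the pivot, 18 mm above the bench. An 8 mm steel dowel pin (top 23 mm above the bench) stands on each side of it. The handle arm lies over the four notches at joint values 0.2, 0.6, 1.0 (this one) and 1.4.
- lever (a joint): Steel lever on the jig's upright pivot, rad, growing anticlockwise from above, 0 to 1.5. At 1.0 (marked notch) its stop arm with the pad points along the jig's -x, down the middle of the bed, and its handle arm (top 35 mm above the bench) points 120 deg anticlockwise from the jig's +x. No click, no pull into the notch: even friction of 0.4 N m (3.5 N at the knob); it stays where left.
- knob (a point): Centre of the top of the lever's upright black knob: 22 mm diameter, from 37 to 80 mm above the bench, on the handle arm 120 mm from the pivot axis. Its axes turn with the lever.
- pad: Rubber stop pad on the stop arm, 50 wide, 26 high (18 to 44 mm above the bench), 10 thick. Origin: centre of its pressing face, 31 mm above the bench, 65 mm from the pivot axis when free; its x points towards the pivot. It slides in along x, 14 mm at most, against a spring of 1200 N/m without preload: 4.2 mm is 5 N, 8.3 mm 10 N, 12.5 mm 15 N.
- block: Long valve block: white plastic, 90 (x) by 44 (y) by 36 (z) mm, about 0.3 kg, three black ports in a row on top (18 mm diameter, to 46 mm high). Origin: centre of the underside. At the rear (-x) end two screw ears, 8 mm high, x = -45 to -27 mm, stick out to y = +-38.5 mm at the foot; the front (+x) end is plain and goes against the pad.
- block_front (a point): Centre of the block's plain front face, 45 mm ahead of its origin and 18 mm above the underside.
- short_block: A short white block without ears, 50 x 44 x 36 mm, one port on top; origin under its centre. Leave alone.
- amber_bottle: Amber bottle standing, 62 mm diameter, 130 mm high; origin under its centre. Leave alone.
- cap_a: White ribbed bottle cap with a black disc and a white stub, about 56 mm diameter, 46 mm high; origin under its centre. Leave alone.
- cap_b: A second such cap. Leave alone.
- screwdriver: Screwdriver lying flat beyond the jig; its x along the shaft. Leave alone.
- line_filter: White ribbed line filter standing upright, 38 mm diameter, 66 mm high; origin under its centre. Leave alone.
- screw_tray: Grey open tray with screws, 90 x 60 x 22 mm; origin under its centre. Leave alone.
There are look-alikes about, which are no part of the job. What is shaped like the block but purple is not meant.

How it is judged:
By the outcome, as a careful person would: the job done as asked, in the order asked, and still so for the second after the job is handed in, while the arm keeps its last pose, push and grip.
It also fails if it takes over 54 s, if anything falls off the work surface, if the arm or the gripper's body presses on something with over 40 N, if the wrist force passes 120 N, or if a joint passes its speed limit or range.

## Working session

There is one attempt and no reset: what is moved stays moved. The work goes in short steps, Python scripts to look and compute and a shell command to move; the robot and the scene stay as the last step left them, time stands still between calls to the robot, and variables do not carry over. Pictures are saved under pics/ and viewed, about 8 in all and at most 12, crops included, and the job is handed in when it is done.

```bash
mkdir -p pics; ls; python3 - <<'E'
from cell import *
import cv2,pickle
o=get_obs();print({k:(v if isinstance(v,(int,float)) else [round(float(x),4) for x in v]) for k,v in o.items()})
for n in ["scene","top","wrist"]:
    c=read_camera(n);pickle.dump(c,open(f"{n}0.pkl","wb"));cv2.imwrite(f"pics/{n}0.png",c["image"]);print(n,c["K"],c["R"],c["t"])
E
```

```text
pics
{'clock': 0.0, 'joint_positions': [-0.8559, 0.3594, 0.011, -0.0003, -1.2241, -0.2881], 'dq': [0.0012, 0.0002, 0.0009, 0.002, 0.0004, -0.0004], 'joint_efforts': [0.0001, -58.3318, 29.3403, 6.9364, -0.0062, 0.0], 'position': [0.2792, -0.614, 0.2444], 'ee_rot': [0.3823, 0.5948, -0.5943, -0.3833], 'contact_force': [-0.4108, -1.3806, 0.549], 'torque': [0.0161, -0.0683, -0.0078], 'grip_width': 0.9982506563270062}
scene [[446.08010001   0.         262.68397635]
 [  0.         446.08010001 193.02658982]
 [  0.           0.           1.        ]] [[ 0.25967626  0.96561762 -0.0122821 ]
 [ 0.64281669 -0.18233115 -0.74400406]
 [-0.72066284  0.18530505 -0.6680622 ]] [-0.14680398 -0.30883735  1.65313118]
top [[439.20343371   0.         260.877356  ]
 [  0.         439.20343371 193.11295596]
 [  0.           0.           1.        ]] [[-0.00183089 -0.99998518 -0.00512742]
 [-0.98464832  0.00269771 -0.17452912]
 [ 0.17454037  0.00472916 -0.98463866]] [-0.01911009  0.53700314  1.50561825]
wrist [[297.31863964   0.         254.71419327]
 [  0.         297.31863964 187.15577951]
 [  0.           0.           1.        ]] [[-0.41398713  0.9102817   0.00137323]
 [ 0.86576525  0.39327459  0.30949254]
 [ 0.28118534  0.12931482 -0.95090088]] [ 0.67379333 -0.04127082  0.37989255]
```

```bash
python3 -c "
import cv2
a=cv2.imread('pics/top0.png');cv2.imwrite('pics/top0b.png',cv2.resize(a,(800,600),interpolation=cv2.INTER_CUBIC))
a=cv2.imread('pics/scene0.png');cv2.imwrite('pics/scene0b.png',cv2.resize(a,(800,600),interpolation=cv2.INTER_CUBIC))"
```

```text
(no output)
```

View pics/top0b.png

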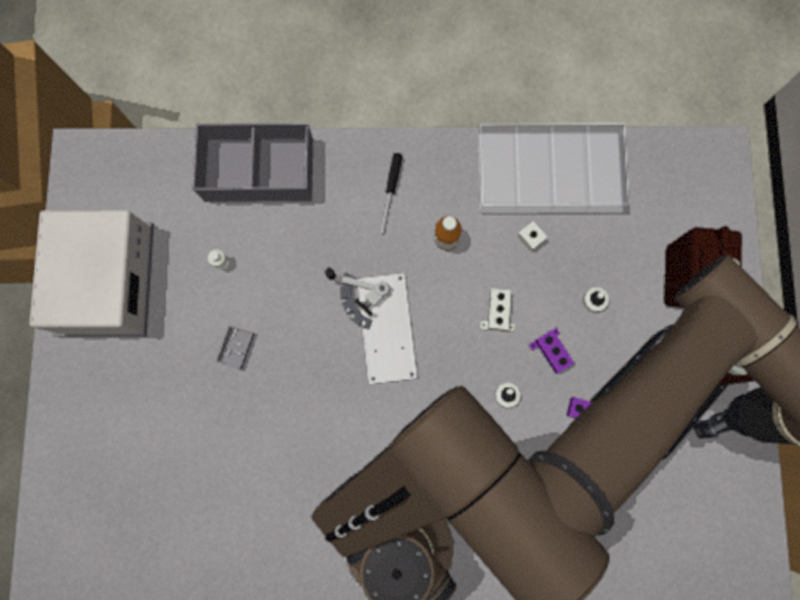

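View pics/scene0b.png

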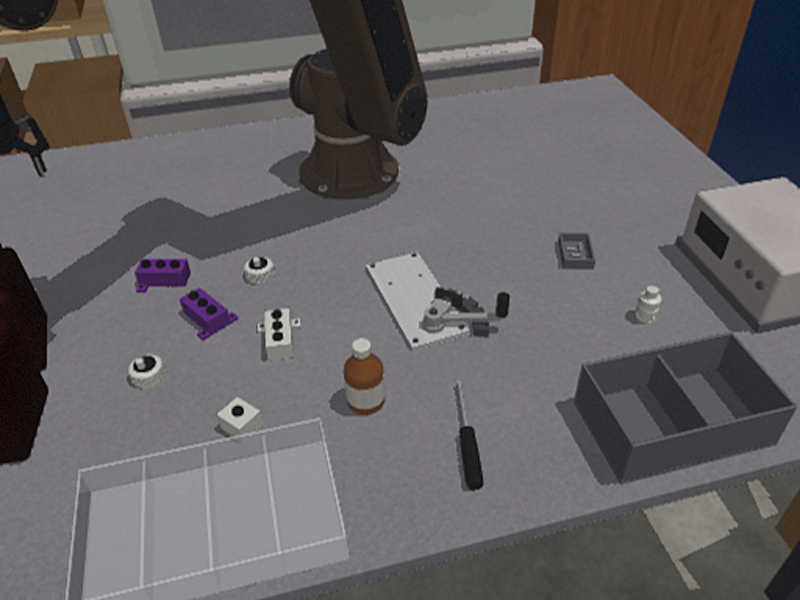

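Top view (800-px scale): the jig bed runs from (390,380) at its open end to (383,275), with the pivot near (380,288) and the knob at (330,273). Long eared blocks are white at (498,310) and purple at (553,350). A purple piece is at (578,408), and the short white block without ears is at (533,236). The white one at (498,310) fits, since it is long, white and has three ports and ears. I'll confirm it in an enlarged crop.

```bash
python3 - <<'E'
import cv2
for n,(x0,y0,x1,y1) in {'top':(195,160,345,260),'scene':(160,155,330,240)}.items():
    a=cv2.imread(f'pics/{n}0.png')[y0:y1,x0:x1]; s=800/(x1-x0)
    b=cv2.resize(a,None,fx=s,fy=s,interpolation=cv2.INTER_CUBIC)
    for x in range(x0,x1,10): cv2.putText(b,str(x),(int((x-x0+.5)*s),8),0,.3,(0,0,255));cv2.line(b,(int((x-x0+.5)*s),10),(int((x-x0+.5)*s),16),(0,0,255))
    for y in range(y0,y1,10): cv2.putText(b,str(y),(0,int((y-y0+.5)*s)),0,.3,(0,0,255));cv2.line(b,(22,int((y-y0+.5)*s)),(28,int((y-y0+.5)*s)),(0,0,255))
    cv2.imwrite(f'pics/{n}0c.png',b)
E
```

```text
(no output)
```

View pics/top0c.png

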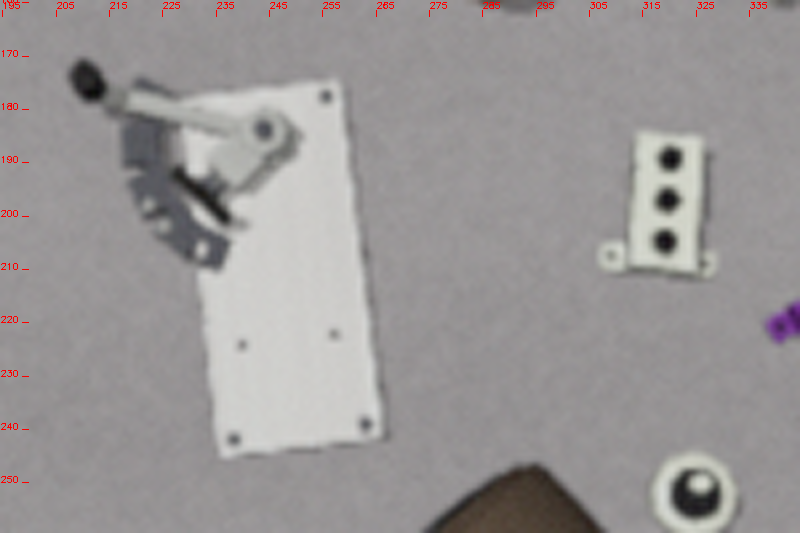

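View pics/scene0c.png

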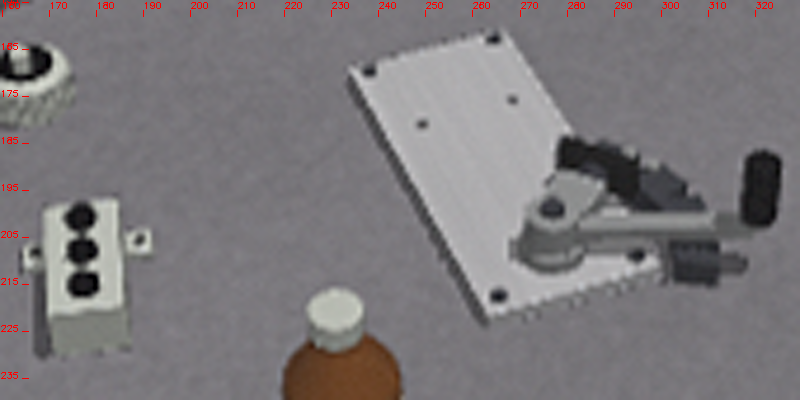

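The white block at top pixel (320,197) has three ports and ears at (308,207) and (326,209) on the robot side. Its plain end faces +x, as wanted. The look-alikes are purple or have no ears, so this is the one. Next I triangulate the jig holes, pivot, knob and ports.

```bash
cat >h.py <<'E'
import numpy as np,cv2,pickle
from cell import *
def load(n): return pickle.load(open(f"{n}.pkl","rb"))
def ray(c,u,fish=False):
    K,R,t=map(np.array,(c["K"],c["R"],c["t"]))
    d=np.array([(u[0]-K[0,2])/K[0,0],(u[1]-K[1,2])/K[1,1]])
    if fish:
        r=np.hypot(*d); d=np.r_[d/max(r,1e-9)*np.sin(r),np.cos(r)]
    else: d=np.r_[d,1]
    d=R.T@d; return -R.T@t,d/np.linalg.norm(d)
def plane(c,u,z,fish=False):
    o,d=ray(c,u,fish); return o+d*(z-o[2])/d[2]
def tri(rs):
    A=sum(np.eye(3)-np.outer(d,d) for o,d in rs); b=sum((np.eye(3)-np.outer(d,d))@o for o,d in rs)
    X=np.linalg.solve(A,b); e=max(np.linalg.norm((np.eye(3)-np.outer(d,d))@(X-o)) for o,d in rs); return X,e
def proj(c,X,fish=False):
    K,R,t=map(np.array,(c["K"],c["R"],c["t"])); p=R@X+t
    if fish:
        th=np.arctan2(np.hypot(p[0],p[1]),p[2]); n=p[:2]/np.hypot(p[0],p[1])*th
    else: n=p[:2]/p[2]
    return n*K[0,0]+K[:2,2]
def darkc(img,u,r=3):
    x,y=int(round(u[0])),int(round(u[1])); w=cv2.cvtColor(img,6)[y-r:y+r+1,x-r:x+r+1].astype(float)
    w=np.clip(np.percentile(w,75)-w-15,0,None); g=np.mgrid[y-r:y+r+1,x-r:x+r+1]
    return np.array([(w*g[1]).sum(),(w*g[0]).sum()])/w.sum()
E
python3 - <<'E'
from h import *
T,S=load("top0"),load("scene0")
T_=lambda p:(195+p[0]/5.333-.5,160+p[1]/5.333-.5); S_=lambda p:(160+p[0]/4.706-.5,155+p[1]/4.706-.5)
P={'h1':((233,440),(493,38),2),'h2':((365,425),(369,71),2),'h3':((325,97),(498,296),2),'h4':((334,335),(422,124),2),'h5':((242,344),(513,99),2),
'piv':((264,130),(551,208),2),'knob':((84,66),(763,155),0),'p1':((670,160),(82,284),2),'p2':((667,200),(81,251),2),'p3':((664,242),(81,217),2)}
R={}
for k,(a,b,r) in P.items():
    a,b=T_(a),S_(b)
    if r: a=darkc(T["image"],a,r+(k[0]=='p')); b=darkc(S["image"],b,r+(k[0]=='p'))
    X,e=tri([ray(T,a),ray(S,b)]); R[k]=X; print(k,np.round(a,1),np.round(b,1),np.round(X*1e3,1),'err',round(e*1e3,1))
# bed outline & block outline in top view
g=cv2.cvtColor(T["image"],6)
def poly(x0,y0,x1,y1,th):
    m=(cv2.GaussianBlur(g,(3,3),0)[y0:y1,x0:x1]>th).astype('uint8')
    c=max(cv2.findContours(m,0,1)[0],key=cv2.contourArea)[:,0]+[x0,y0]; return c
c=poly(215,170,275,250,172); right=[p for p in c if p[0]>255 and 180<p[1]<236]; bot=[p for p in c if p[1]>239 and 240<p[0]<263]
for nm,q in(('right',right),('bot',bot)):
    W=np.array([plane(T,p,.012)[:2] for p in q]); vx,vy,x,y=cv2.fitLine(W.astype('f4'),2,0,.01,.01).ravel(); print(nm,len(q),np.degrees(np.arctan2(vy,vx)),x,y)
c=poly(305,180,335,215,165); W=np.array([plane(T,p,.036)[:2] for p in c]);
for p in W[::3]:print(np.round(p*1e3,0),end='')
d=R['p1']-R['p3'];print('\nblock yaw',np.degrees(np.arctan2(d[1],d[0])))
d=R['h3']-R['h2'];print('jig yaw',np.degrees(np.arctan2(d[1],d[0])))
d=R['knob']-R['piv'];print('handle',np.degrees(np.arctan2(d[1],d[0])),np.hypot(*d[:2]))
E
```

```text
h1 [238.4 242. ] [264.3 162.4] [367.1  59.2  15.8] err 0.6
h2 [263.1 239.2] [237.9 169.3] [376.8 -27.7  14.8] err 0.0
h3 [255.7 177.6] [265.5 217.4] [600.   -1.4  14.5] err 0.1
h4 [257.3 222.3] [249.3 181. ] [437.2  -6.9  12.6] err 0.2
h5 [239.9 224.3] [268.5 175.7] [430.2  54.7  13.2] err 0.1
piv [244.1 183.9] [276.9 199. ] [570.4  39.3  46.2] err 0.2
knob [210.3 171.9] [321.6 187.4] [604.4 154.   89.6] err 1.0
p1 [320.2 189.3] [177.3 214.9] [ 551.4 -231.1   39.8] err 0.3
p2 [319.7 197.1] [177.  207.8] [ 523.6 -228.6   39.5] err 0.2
p3 [319.2 204.9] [176.7 200.8] [ 495.6 -226.1   39.7] err 0.3
right 55 7.013004 0.48919964 -0.022292845
bot 23 -81.7744 0.36470962 0.011943355
[ 571. -214.][ 561. -210.][ 550. -210.][ 539. -209.][ 528. -209.][ 517. -205.][ 506. -205.][ 496. -205.][ 496. -194.][ 492. -184.][ 481. -183.][ 478. -194.][ 485. -205.][ 481. -215.][ 481. -226.][ 478. -236.][ 481. -247.][ 492. -247.][ 503. -248.][ 513. -248.][ 524. -248.][ 535. -248.][ 546. -249.][ 557. -253.][ 568. -253.][ 568. -242.][ 568. -231.][ 571. -221.]
block yaw -5.116102731969313
jig yaw 6.720435882688072
handle 73.46378706548545 0.1196397983205096
```

Checks hold: the pivot–knob distance is 119.6 mm (120 given), the bed holes sit at about 13–15 mm (12 given), and the lever is at about 0.07 rad. Now I compute the tool axes and the first hover move, over the knob with the jaws tangential.

```bash
cat >>h.py <<'E'
from scipy.spatial.transform import Rotation as Ro
def delta(pos,xang,o=None,grasp=False):
    """move to TCP pos (mm), tool y down, tool x at world angle xang (deg): rot vec (deg), dp(mm) in present tool axes"""
    o=o or get_obs(); R0=Ro.from_quat(o["ee_rot"])
    a=np.radians(xang); x=np.array([np.cos(a),np.sin(a),0]); y=np.array([0,0,-1.]); M=Ro.from_matrix(np.c_[x,y,np.cross(x,y)])
    rv=(R0.inv()*M).as_rotvec(degrees=True); dp=R0.inv().apply(np.array(pos)-np.array(o["position"])*1e3)
    return np.round(rv,1),np.round(dp,1)
E
python3 - <<'E'
from h import *
o=get_obs();R0=Ro.from_quat(o["ee_rot"]).as_matrix();print(np.round(R0,3)); print('xang',np.degrees(np.arctan2(R0[1,0],R0[0,0])))
W=load("wrist0");C=-W["R"].T@W["t"];print('cam in tool',np.round(R0.T@(C-o["position"])*1e3,1),'fwd',np.round(R0.T@W["R"][2],2))
T=load("top0");print(plane(T,(210.3,171.9),.08))
for a in(-16.5,163.5): print(a,delta((598,153,200),a))
E
```

```text
[[-0.414 -0.001 -0.91 ]
 [ 0.91   0.001 -0.414]
 [ 0.001 -1.     0.   ]]
xang 114.45200559907612
cam in tool [   0.5 -128.5   78.3] fwd [ 0.    0.95 -0.31]
[0.60684386 0.15596465 0.08      ]
-16.5 (array([-1.00e-01,  1.31e+02,  0.00e+00]), array([ 566.3,   45.2, -607.7]))
163.5 (array([  0. , -49. ,   0.1]), array([ 566.3,   45.2, -607.7]))
```

```bash
R='{"rot":[0,-49,0],"dp":[566,45,-608],"gripper":0}'; python3 -m inch '[{"rot":[0,-10,0],"dp":[40,0,-43],"gripper":0},{"rot":[0,-25,0],"dp":[200,20,-215],"gripper":0},{"rot":[0,-49,0],"dp":[566,45,-608],"gripper":0},{"rot":[0,-49,0],"dp":[566,45,-608],"gripper":0},{"rot":[0,-49,0],"dp":[566,45,-608],"gripper":0},{"rot":[0,-49,0],"dp":[566,45,-608],"gripper":0},{"rot":[0,-49,0],"dp":[566,45,-608],"gripper":0},{"rot":[0,-49,0],"dp":[566,45,-608],"gripper":0},{"rot":[0,-49,0],"dp":[566,45,-608],"gripper":0},{"rot":[0,-49,0],"dp":[566,45,-608],"gripper":0},{"rot":[0,-49,0],"dp":[566,45,-608],"gripper":0},{"rot":[0,-49,0],"dp":[566,45,-608],"gripper":0}]' 20
python3 -c "
from h import *
print(delta((598,153,200),163.5))"
```

```text
clock: 1.65
position: [0.566, 0.0755, 0.2051]
ee_rot: [0.102, 0.7, -0.7, -0.102]
contact_force: [1.2, -0.3, -0.2]
grip_width: 0.999
(array([ 0., -0., -0.]), array([ -8.6,   5.1, -83.4]))
```

```bash
python3 -m inch '[{"rot":[0,0,0],"dp":[-6,4,-62],"gripper":0},{"rot":[0,0,0],"dp":[-8,5,-80],"gripper":0},{"rot":[0,0,0],"dp":[-8,5,-80],"gripper":0},{"rot":[0,0,0],"dp":[-8,5,-80],"gripper":0}]' 20
python3 - <<'E'
from h import *
for n in("wrist","top"):
    c=read_camera(n);pickle.dump(c,open(f"{n}1.pkl","wb"))
W=load("wrist1");o=get_obs();print(o["position"])
for k,X in dict(knob=(.606,.155,.08),piv=(.5705,.040,.046)).items():print(k,proj(W,np.array(X),True))
cv2.imwrite("pics/w1.png",cv2.resize(W["image"],(800,600),interpolation=2))
E
```

```text
clock: 2.15
position: [0.5956, 0.1469, 0.2001]
ee_rot: [-0.102, -0.7, 0.7, 0.102]
contact_force: [-0.4, -0.2, -0.3]
grip_width: 0.999
[0.59578972 0.14658198 0.20045164]
knob [246.66083668 195.94332814]
piv [248.34056919  60.94413077]
```

View pics/w1.png

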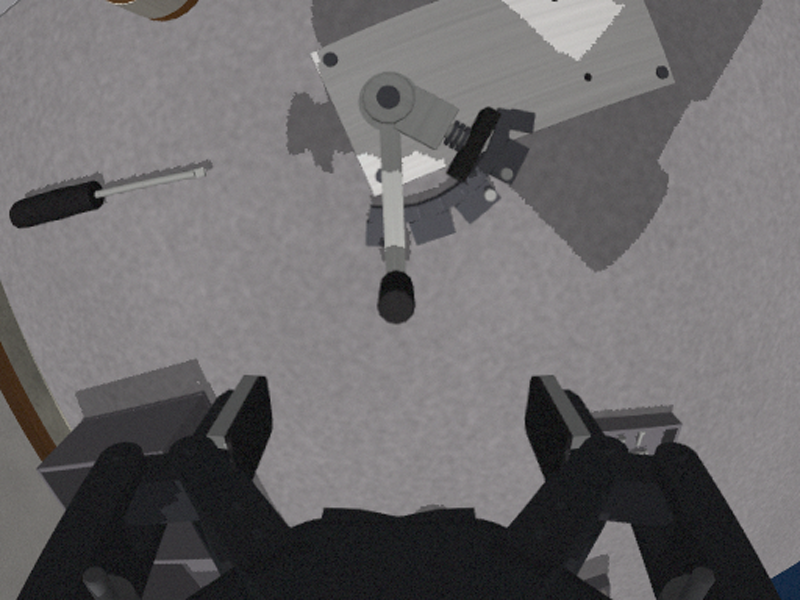

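The wrist view shows the knob top at (396,305), the pivot bolt at (388,97), and the dowel pins at (490,195) and (507,174) flanking the marked notch. The handle points straight down in the picture.

```bash
python3 - <<'E'
from h import *
W=load("wrist1");T=load("top0");S=load("scene0");w=lambda x,y:((x+.5)*.64-.5,(y+.5)*.64-.5)
K,e=tri([ray(W,w(396,305),True),ray(S,(321.6,187.4))]);print('knob tri',K,e)
K2=plane(W,w(396,305),.08,True)
P=plane(W,w(388,97),.046,True);Pt,e=tri([ray(W,w(388,97),True),ray(T,(244.1,183.9)),ray(S,(276.9,199))]);print('knob',K2,'piv',P,Pt,e)
pins=[plane(W,w(*p),.023,True) for p in((490,195),(507,174))];n=(pins[0]+pins[1])/2
print(pins)
ang=lambda X,P:(np.degrees(np.arctan2(*(X-P)[1::-1])),np.hypot(*(X-P)[:2])*1e3)
for p in(P,Pt):print('notch',ang(n,p),'knob',ang(K2,p))
H=dict(h3=(330,59),h4=(588,77),h2b=(662,72));
for k,u in H.items():print(k,plane(W,w(*u),.012,True))
a=plane(W,w(373,195),.012,True);b=plane(W,w(312,55),.012,True);print('end edge',np.degrees(np.arctan2(*(a-b)[1::-1])),a,b)
E
```

```text
knob tri [0.59964938 0.15456449 0.08513138] 0.00044089445478633446
knob [0.60013015 0.155836   0.08      ] piv [0.57094116 0.0408272  0.046     ] [0.57063259 0.03982229 0.04595287] 0.0010401519672705202
[array([0.52416074, 0.11882328, 0.023     ]), array([0.50933917, 0.10810183, 0.023     ])]
notch (np.float64(126.72558929223634), np.float64(90.62329295549239)) knob (np.float64(75.75913605470095), np.float64(118.65505046380565))
notch (np.float64(126.19295879780533), np.float64(91.24815937560834)) knob (np.float64(75.73430211216464), np.float64(119.7050015361086))
h3 [ 6.00012049e-01 -4.63662553e-04  1.20000000e-02]
h4 [0.42990876 0.05560521 0.012     ]
h2b [0.36617594 0.06095847 0.012     ]
end edge 96.00906626481124 [0.59966676 0.0983687  0.012     ] [ 0.61079876 -0.00738423  0.012     ]
```

```bash
python3 -c "
from h import *
print(delta((600,155.5,59),165.7))"
```

```text
(array([ 0. , -2.3, -0. ]), array([ -1.5, 141.5,  -9.7]))
```

```bash
python3 -m inch '[{"rot":[0,-2,0],"dp":[-1.5,10,-9.7],"gripper":0.3},{"rot":[0,-2,0],"dp":[-1.5,60,-9.7],"gripper":0.3},{"rot":[0,-2,0],"dp":[-1.5,100,-9.7],"gripper":0.3},{"rot":[0,-2,0],"dp":[-1.5,125,-9.7],"gripper":0.3},{"rot":[0,-2,0],"dp":[-1.5,141,-9.7],"gripper":0.3},{"rot":[0,-2,0],"dp":[-1.5,141,-9.7],"gripper":0.3},{"rot":[0,-2,0],"dp":[-1.5,141,-9.7],"gripper":1},{"rot":[0,-2,0],"dp":[-1.5,141,-9.7],"gripper":1},{"rot":[0,-2,0],"dp":[-1.5,141,-9.7],"gripper":1},{"rot":[0,-2,0],"dp":[-1.5,141,-9.7],"gripper":1},{"rot":[0,-2,0],"dp":[-1.5,141,-9.7],"gripper":1}]' 20
python3 - <<'E'
from h import *
o=get_obs();p=np.array(o["position"])*1e3;P=np.array([570.7,40.2]);r=np.hypot(*(p[:2]-P));a0=np.degrees(np.arctan2(*(p[:2]-P)[::-1]));print(a0,r,np.round(o['contact_force'],1))
R0=Ro.from_quat(o["ee_rot"]);print('xang',np.degrees(np.arctan2(*R0.as_matrix()[1::-1,0])))
for i in range(1,9):
    a=np.radians(a0+(126.6-a0)*i/8);q=np.r_[P+r*np.array([np.cos(a),np.sin(a)]),59]
    print(round(-(126.6-a0)*i/8,1),np.round(R0.inv().apply(q-p),1))
E
```

```text
clock: 3.62
position: [0.6009, 0.1571, 0.0603]
ee_rot: [0.09, 0.702, -0.701, -0.089]
contact_force: [-1.5, 1.0, 6.7]
grip_width: 0.251
75.50135498042876 120.7289937381508 [-1.5  1.   6.7]
xang 165.476723701391
-6.4 [13.4  1.3  0.8]
-12.8 [26.7  1.3  3. ]
-19.2 [39.6  1.3  6.7]
-25.5 [52.1  1.2 11.8]
-31.9 [63.9  1.2 18.3]
-38.3 [74.9  1.2 26. ]
-44.7 [84.9  1.2 35. ]
-51.1 [93.9  1.1 45. ]
```

```bash
python3 -m inch '[{"rot":[0,-3,0],"dp":[6.5,0,0.2],"gripper":1},{"rot":[0,-6.4,0],"dp":[13.4,0,0.8],"gripper":1},{"rot":[0,-12.8,0],"dp":[26.7,0,3],"gripper":1},{"rot":[0,-19.2,0],"dp":[39.6,0,6.7],"gripper":1},{"rot":[0,-25.5,0],"dp":[52.1,0,11.8],"gripper":1},{"rot":[0,-31.9,0],"dp":[63.9,0,18.3],"gripper":1},{"rot":[0,-38.3,0],"dp":[74.9,0,26],"gripper":1},{"rot":[0,-44.7,0],"dp":[84.9,0,35],"gripper":1},{"rot":[0,-48,0],"dp":[89.7,0,39.9],"gripper":1},{"rot":[0,-51.1,0],"dp":[93.9,0,45],"gripper":1},{"rot":[0,-51.1,0],"dp":[93.9,0,45],"gripper":1},{"rot":[0,-51.1,0],"dp":[93.9,0,45],"gripper":1}]'
python3 - <<'E'
from h import *
o=get_obs();p=np.array(o["position"])*1e3;P=np.array([570.7,40.2]);print(np.degrees(np.arctan2(*(p[:2]-P)[::-1])),np.hypot(*(p[:2]-P)),o["contact_force"],o["grip_width"])
for n in("wrist",):
    c=read_camera(n);pickle.dump(c,open(f"{n}2.pkl","wb"))
print(delta((500,136.5,60),216.6))
E
```

```text
clock: 5.12
position: [0.4987, 0.1375, 0.0603]
ee_rot: [-0.221, 0.672, -0.671, 0.223]
contact_force: [-3.6, 4.1, 9.4]
grip_width: 0.25
126.47999259818062 121.06410169915868 [-3.59575546  4.14748636  9.37723278] 0.25039413653637277
(array([ 0. , -0. , -0.1]), array([-0.4,  0.2,  1.6]))
```

```bash
python3 -m inch '[{"rot":[0,0,0],"dp":[0,0,0],"gripper":0.4},{"rot":[0,0,0],"dp":[0,0,0],"gripper":0.4},{"rot":[0,0,0],"dp":[0,0,0],"gripper":0.4},{"rot":[0,0,0],"dp":[0,-30,0],"gripper":0.4},{"rot":[0,0,0],"dp":[0,-80,0],"gripper":0.2},{"rot":[0,0,0],"dp":[0,-130,0],"gripper":0},{"rot":[0,0,0],"dp":[0,-145,0],"gripper":0},{"rot":[0,0,0],"dp":[0,-145,0],"gripper":0},{"rot":[0,0,0],"dp":[0,-145,0],"gripper":0}]'
python3 - <<'E'
from h import *
for n in("wrist","scene"):
    c=read_camera(n);pickle.dump(c,open(f"{n}3.pkl","wb"))
W=load("wrist3");cv2.imwrite("pics/w3.png",cv2.resize(W["image"],(800,600),interpolation=2))
E
```

```text
clock: 6.3
position: [0.4973, 0.1363, 0.2026]
ee_rot: [0.222, -0.671, 0.672, -0.221]
contact_force: [-0.0, -0.9, -0.2]
grip_width: 0.998
```

View pics/w3.png

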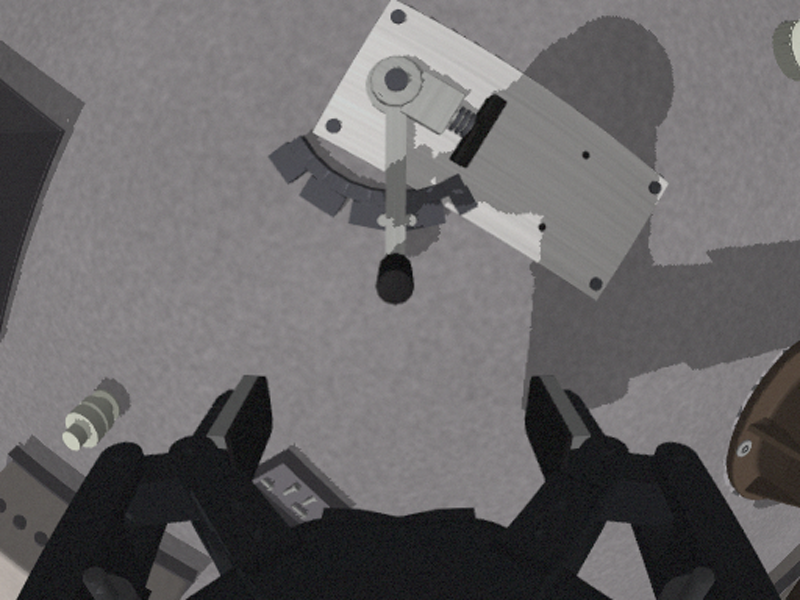

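The handle arm now lies between the pins at (383,219) and (412,219), and the pad at (479,131) faces down the bed. I check the angles and get a precise jig frame from the six bed holes.

```bash
python3 - <<'E'
from h import *
W=load("wrist3");w=lambda x,y:((x+.5)*.64-.5,(y+.5)*.64-.5)
H={}
for k,u in dict(a=(398,16),b=(333,125),c=(655,187),d=(596,283),e=(586,154),f=(542,226)).items():
    u=darkc(W["image"],w(*u),5 if k in'abcd' else 3);H[k]=plane(W,u,.012,True)*1e3;print(k,u.round(1),H[k].round(1))
m=[(H['a']+H['b'])/2,(H['e']+H['f'])/2,(H['c']+H['d'])/2];print(np.round(m,1))
ang=lambda d:np.degrees(np.arctan2(d[1],d[0]))
print('yaw: sides',ang(H['a']-H['c']),ang(H['b']-H['d']),'mid',ang(m[0]-m[2]),'cross',ang(H['b']-H['a'])-90,ang(H['f']-H['e'])-90,ang(H['d']-H['c'])-90)
P=plane(W,darkc(W["image"],w(397,79),6),.046,True)*1e3;K=plane(W,w(395,286),.08,True)*1e3;print('piv',P,'knob',K,ang(K-P),np.hypot(*(K-P)[:2]))
# pad front face ends, top z=.044
a=plane(W,w(506,99),.044,True)*1e3;b=plane(W,w(470,167),.044,True)*1e3;print('pad',a,b,np.linalg.norm(a-b),ang(b-a)-90,'mid',(a+b)/2)
print('pins',[plane(W,w(*u),.023,True)*1e3 for u in((383,219),(412,219))])
E
```

```text
a [254.4  10.3] [ 6.001e+02 -4.000e-01  1.200e+01]
b [213.1  80. ] [589.6  87.1  12. ]
c [418.5 119.7] [377.3 -26.6  12. ]
d [380.9 181.3] [366.4  61.   12. ]
e [374.5  98.8] [437.5  -6.3  12. ]
f [346.7 144.9] [430.   55.2  12. ]
[[594.8  43.3  12. ]
 [433.8  24.5  12. ]
 [371.9  17.2  12. ]]
yaw: sides 6.691252201946052 6.667934594949348 mid 6.67958292224369 cross 6.81655889739875 6.898442081337919 7.078348804628618
piv [nan nan nan] knob [500.33399638 136.79787635  80.        ] nan nan
pad [510.77369233   8.37347403  44.        ] [502.43499055  56.56385129  44.        ] 48.90650680709671 9.81706064136226 mid [506.60434144  32.46866266  44.        ]
pins [array([524.45913664, 118.15944601,  23.        ]), array([508.87167408, 106.61773594,  23.        ])]h.py:25: RuntimeWarning: invalid value encountered in divide
  return np.array([(w*g[1]).sum(),(w*g[0]).sum()])/w.sum()
```

The lever sits at about 126.2–126.5° against the notch at 126.7° (jig yaw 6.7°, pivot at about (570.3, 40.5)), so it is within 0.01 rad. On to the block hover.

```bash
python3 -c "
from h import *
print(get_obs()['joint_positions'][5],delta((523,-229,190),264.9))"
```

```text
-0.0103101255576504 (array([  0.1, -48.4,   0.1]), array([196.9,  13. , 308.7]))
```

```bash
python3 -m inch '[{"rot":[0,-10,0],"dp":[25,0,38],"gripper":0},{"rot":[0,-20,0],"dp":[60,3,93],"gripper":0},{"rot":[0,-30,0],"dp":[93,6,146],"gripper":0},{"rot":[0,-40,0],"dp":[126,8,198],"gripper":0},{"rot":[0,-48.4,0],"dp":[160,10,250],"gripper":0},{"rot":[0,-48.4,0],"dp":[185,13,290],"gripper":0},{"rot":[0,-48.4,0],"dp":[197,13,308.7],"gripper":0},{"rot":[0,-48.4,0],"dp":[197,13,308.7],"gripper":0},{"rot":[0,-48.4,0],"dp":[197,13,308.7],"gripper":0},{"rot":[0,-48.4,0],"dp":[197,13,308.7],"gripper":0}]'
python3 - <<'E'
from h import *
for n in("wrist",):
    c=read_camera(n);pickle.dump(c,open(f"{n}4.pkl","wb"))
W=load("wrist4");print(get_obs()['joint_positions']);cv2.imwrite("pics/w4.png",cv2.resize(W["image"],(800,600),interpolation=2))
E
```

```text
clock: 7.65
position: [0.5237, -0.2277, 0.1908]
ee_rot: [-0.478, 0.521, -0.521, 0.478]
contact_force: [1.3, 0.4, -0.1]
grip_width: 0.998
[-6.75533999e-02  2.31177600e-01 -2.98016545e-01 -9.25984002e-05
 -1.04170380e+00  1.55169894e+00]
```

View pics/w4.png

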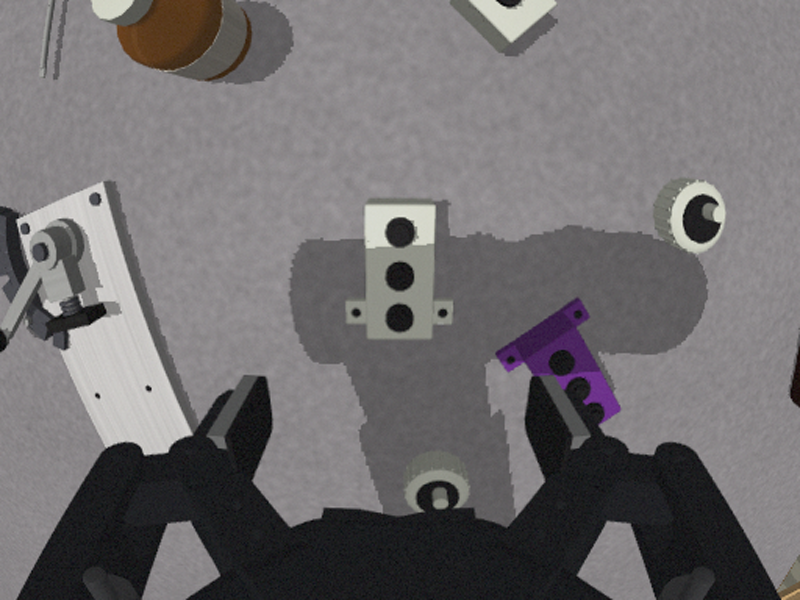

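The white long block lies upright in the frame, with top-face corners at (364,205), (435,205), (367,339) and (432,339). Its ears are at (357,313) and (443,313), and the ports at x=400. It is clearly the white eared one; the purple twin is at (560,360), close to the right finger.

```bash
python3 - <<'E'
from h import *
W=load("wrist4");T=load("top0");S=load("scene0");w=lambda x,y:((x+.5)*.64-.5,(y+.5)*.64-.5)
for k,u,z in(('fl',(364,205),.036),('fr',(435,205),.036),('rl',(367,339),.036),('rr',(432,339),.036),('el',(357,313),.008),('er',(443,313),.008),('p1',(400,232),.046),('p2',(400,275),.046),('p3',(400,318),.046),('purpleL',(497,355),.008),('purple top',(525,345),.036)):
    print(k,(plane(W,w(*u),z,True)*1e3).round(1))
for t,u,s in(((320.2,189.3),(400,232),(177.3,214.9)),((319.7,197.1),(400,275),(177,207.8)),((319.2,204.9),(400,318),(176.7,200.8))):
    X,e=tri([ray(T,t),ray(W,w(*u),True)]);print('tri port top+wrist',(X*1e3).round(1),e*1e3)
    X,e=tri([ray(S,s),ray(W,w(*u),True)]);print('   scene+wrist',(X*1e3).round(1),e*1e3)
E
```

```text
fl [ 569.7 -209.7   36. ]
fr [ 566. -253.   36.]
rl [ 481.2 -202.2   36. ]
rr [ 477.5 -245.3   36. ]
el [ 490.  -194.1    8. ]
er [ 484.6 -255.6    8. ]
p1 [ 552.8 -230.4   46. ]
p2 [ 526.2 -228.1   46. ]
p3 [ 498.1 -225.7   46. ]
purpleL [ 447.1 -294.7    8. ]
purple top [ 466.6 -309.1   36. ]
tri port top+wrist [ 551.5 -230.7   40.3] 0.48625925654244023
   scene+wrist [ 551.7 -230.6   40. ] 0.325675062188201
tri port top+wrist [ 523.8 -228.4   38.2] 0.5673721799783727
   scene+wrist [ 524.6 -228.2   40.5] 0.21567955662156654
tri port top+wrist [ 495.6 -225.9   39.6] 0.44458295486348365
   scene+wrist [ 495.8 -225.6   39.9] 0.1630129634987011
```

```bash
python3 -c "
from h import *
print(delta((524,-228,21),265))"
```

```text
(array([ 0.,  0., -0.]), array([  0.3, 170. ,   0.2]))
```

```bash
python3 -m inch '[{"rot":[0,0,0],"dp":[0.3,40,0.2],"gripper":0},{"rot":[0,0,0],"dp":[0.3,85,0.2],"gripper":0},{"rot":[0,0,0],"dp":[0.3,125,0.2],"gripper":0},{"rot":[0,0,0],"dp":[0.3,155,0.2],"gripper":0},{"rot":[0,0,0],"dp":[0.3,170,0.2],"gripper":0},{"rot":[0,0,0],"dp":[0.3,170,0.2],"gripper":0},{"rot":[0,0,0],"dp":[0.3,170,0.2],"gripper":1},{"rot":[0,0,0],"dp":[0.3,170,0.2],"gripper":1},{"rot":[0,0,0],"dp":[0.3,170,0.2],"gripper":1},{"rot":[0,0,0],"dp":[0.3,170,0.2],"gripper":1},{"rot":[0,0,0],"dp":[0.3,170,0.2],"gripper":1}]' 60
```

```text
clock: 9.07
position: [0.5248, -0.229, 0.0225]
ee_rot: [0.477, -0.521, 0.522, -0.478]
contact_force: [-0.5, 1.5, 5.2]
grip_width: 0.506
```

```bash
python3 -c "
from h import *
print(delta((441,25.3,75),276.7))"
```

```text
(array([ -0.1, -11.7,   0. ]), array([-246. ,  -52.8, -105.7]))
```

```bash
python3 -m inch '[{"rot":[0,0,0],"dp":[0,-20,0],"gripper":1},{"rot":[0,0,0],"dp":[0,-60,0],"gripper":1},{"rot":[0,0,0],"dp":[-15,-90,-7],"gripper":1},{"rot":[0,-3,0],"dp":[-55,-95,-24],"gripper":1},{"rot":[0,-6,0],"dp":[-100,-95,-43],"gripper":1},{"rot":[0,-9,0],"dp":[-150,-95,-64],"gripper":1},{"rot":[0,-11.7,0],"dp":[-195,-95,-84],"gripper":1},{"rot":[0,-11.7,0],"dp":[-225,-90,-97],"gripper":1},{"rot":[0,-11.7,0],"dp":[-242,-70,-104],"gripper":1},{"rot":[0,-11.7,0],"dp":[-246,-53,-106],"gripper":1},{"rot":[0,-11.7,0],"dp":[-246,-53,-106],"gripper":1},{"rot":[0,-11.7,0],"dp":[-246,-53,-106],"gripper":1}]'
python3 - <<'E'
from h import *
for n in("wrist","scene"):
    c=read_camera(n);pickle.dump(c,open(f"{n}5.pkl","wb"))
W=load("wrist5");print(get_obs()['joint_positions'],delta((441,25.3,75),276.7));cv2.imwrite("pics/w5.png",cv2.resize(W["image"],(800,600),interpolation=2))
E
```

```text
clock: 10.58
position: [0.4403, 0.0254, 0.0747]
ee_rot: [-0.528, 0.47, -0.47, 0.528]
contact_force: [0.6, 0.2, -2.2]
grip_width: 0.503
[ 5.07229731e-01  1.70094650e-01 -7.10995135e-01  1.61237826e-04
 -6.88454260e-01  1.17900584e+00] (array([-0.1, -0.1, -0. ]), array([ 0.1, -0.2,  0.5]))
```

View pics/w5.png

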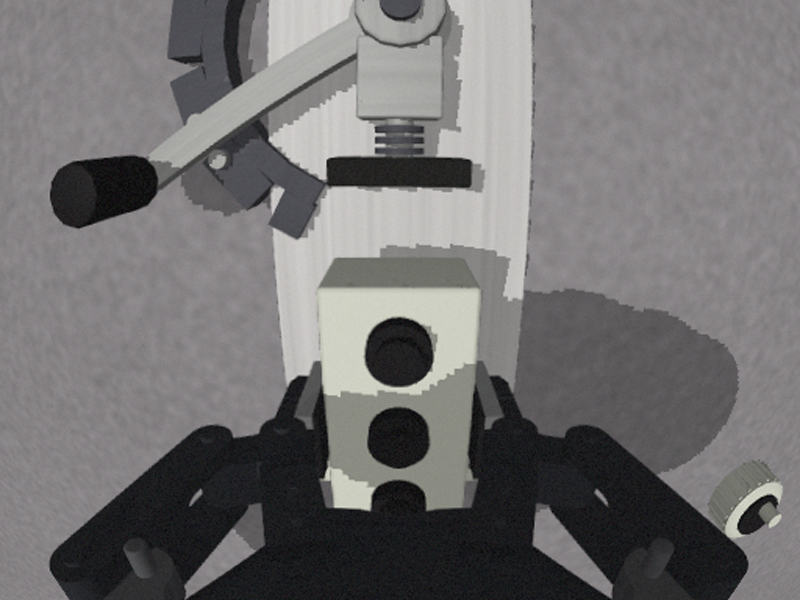

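The block is held square and level. Its front top edge runs (318,288)–(480,288), and the pad's front edge (327,187)–(471,187); both are centred at column 399 and parallel.

```bash
python3 - <<'E'
from h import *
W=load("wrist5");w=lambda x,y:((x+.5)*.64-.5,(y+.5)*.64-.5)
y=np.radians(6.7);A=np.array([[np.cos(y),np.sin(y)],[-np.sin(y),np.cos(y)]]);P=np.array([570.3,40.5])
J=lambda X:A@(np.array(X[:2])-P)
o=get_obs();p=np.array(o["position"])*1e3;u=p[2]-22.5;print('TCP jig',J(p),'underside',u)
for k,q,z in(('front top L',(318,288),u+36),('front top R',(480,288),u+36),('front bot L',(332,259),u),('front bot R',(466,259),u),('pad L',(327,187),44),('pad R',(471,187),44),('pad L low',(329,187),18),('bed edge',(271,200),12),('bed edge R',(527,200),12),('bed L2',(285,350),12),('bed R2',(516,350),12)):
    print(k,J(plane(W,w(*q),z/1e3,True)*1e3).round(1))
R=Ro.from_quat(o["ee_rot"]).as_matrix();print(R.round(4)[:, 1], 'xang',np.degrees(np.arctan2(R[1,0],R[0,0])))
E
```

```text
TCP jig [-1.30718739e+02  6.14796039e-02] underside 52.301885264844884
front top L [-87.   21.8]
front top R [-87.  -20.6]
front bot L [-88.   23.1]
front bot R [-88. -22.]
pad L [-64.4  25.3]
pad R [-64.4 -24.2]
pad L low [-66.6  28.5]
bed edge [-71.8  54.5]
bed edge R [-71.8 -53.5]
bed L2 [-140.8   53.3]
bed R2 [-140.9  -53.7]
[ 1.1e-03  5.0e-04 -1.0e+00] xang -83.37867516586238
```

```bash
python3 -m inch '[{"rot":[0,0,0],"dp":[0,12,0],"gripper":1},{"rot":[0,0,0],"dp":[0,25,0],"gripper":1},{"rot":[0,0,0],"dp":[0,34,0],"gripper":1},{"rot":[0,0,0],"dp":[0,38,0],"gripper":1},{"rot":[0,0,0],"dp":[0,39,0],"gripper":1},{"rot":[0,0,0],"dp":[0,39,0],"gripper":1}]'
python3 -m inch '[{"rot":[0,0,0],"dp":[0,0.7,0],"gripper":1},{"rot":[0,0,0],"dp":[0,0.7,0],"gripper":1},{"rot":[0,0,0],"dp":[0,0.7,0],"gripper":1}]'
```

```text
clock: 11.42
position: [0.4401, 0.0256, 0.0352]
ee_rot: [-0.528, 0.47, -0.47, 0.528]
contact_force: [0.5, -0.4, -2.4]
grip_width: 0.504
clock: 11.8
position: [0.44, 0.0255, 0.0345]
ee_rot: [-0.528, 0.47, -0.47, 0.528]
contact_force: [-0.1, 0.4, -2.5]
grip_width: 0.503
```

```bash
for i in 1; do python3 -m inch '[{"rot":[0,0,0],"dp":[0,0.6,0],"gripper":1},{"rot":[0,0,0],"dp":[0,0.6,0],"gripper":1},{"rot":[0,0,0],"dp":[0,0.6,0],"gripper":1}]'; done
```

```text
clock: 12.18
position: [0.44, 0.0255, 0.0344]
ee_rot: [-0.528, 0.47, -0.47, 0.528]
contact_force: [-3.7, 1.0, 9.1]
grip_width: 0.503
```

```bash
python3 -m inch '[{"rot":[0,0,0],"dp":[0,0.6,0],"gripper":1},{"rot":[0,0,0],"dp":[0,0.6,0],"gripper":1},{"rot":[0,0,0],"dp":[0,0.6,0],"gripper":1}]'
```

```text
clock: 12.55
position: [0.44, 0.0255, 0.0344]
ee_rot: [-0.528, 0.47, -0.47, 0.528]
contact_force: [-6.9, 1.2, 18.8]
grip_width: 0.501
```

```bash
python3 -m inch '[{"rot":[0,0,0],"dp":[0,-1.0,0],"gripper":1},{"rot":[0,0,0],"dp":[0,-1.0,0],"gripper":1},{"rot":[0,0,0],"dp":[0,-1,4],"gripper":1},{"rot":[0,0,0],"dp":[0,-1,8],"gripper":1},{"rot":[0,0,0],"dp":[0,-1,12],"gripper":1},{"rot":[0,0,0],"dp":[0,-1,15],"gripper":1},{"rot":[0,0,0],"dp":[0,-1,16],"gripper":1},{"rot":[0,0,0],"dp":[0,-1,16],"gripper":1},{"rot":[0,0,0],"dp":[0,-1,16],"gripper":1}]'
cat >f.py <<'E'
from h import *
y=np.radians(6.7);A=np.array([[np.cos(y),np.sin(y)],[-np.sin(y),np.cos(y)]]);P=np.array([570.3,40.5])
o=get_obs();p=np.array(o["position"])*1e3;f=np.array(o["contact_force"]);print('TCP jig',A@(p[:2]-P),'F jig',A@f[:2],f[2])
E
python3 f.py
```

```text
clock: 13.68
position: [0.4549, 0.0267, 0.0344]
ee_rot: [0.529, -0.47, 0.47, -0.527]
contact_force: [-6.1, -1.6, 12.1]
grip_width: 0.505
TCP jig [-116.22414781   -0.26939006] F jig [-6.20371456 -0.8400068 ] 12.101737021111994
```

```bash
python3 -m inch '[{"rot":[0,0,0],"dp":[0,-0.7,0],"gripper":1},{"rot":[0,0,0],"dp":[0,-0.7,0],"gripper":1},{"rot":[0,0,0],"dp":[0,-0.7,1],"gripper":1},{"rot":[0,0,0],"dp":[0,-0.7,2],"gripper":1},{"rot":[0,0,0],"dp":[0,-0.7,2],"gripper":1},{"rot":[0,0,0],"dp":[0,-0.7,2],"gripper":1}]';python3 f.py
```

```text
clock: 14.42
position: [0.4578, 0.0275, 0.0348]
ee_rot: [0.528, -0.47, 0.47, -0.528]
contact_force: [0.6, -0.2, -4.2]
grip_width: 0.503
TCP jig [-113.26624592    0.25932489] F jig [ 0.56725257 -0.26474167] -4.156287533323621
```

```bash
python3 -m inch '[{"rot":[0,0,0],"dp":[0,0.4,1],"gripper":1},{"rot":[0,0,0],"dp":[0,0.4,2],"gripper":1},{"rot":[0,0,0],"dp":[0,0.4,2],"gripper":1},{"rot":[0,0,0],"dp":[0,0.4,2],"gripper":1}]';python3 f.py; python3 -m inch '[{"rot":[0,0,0],"dp":[0,0,1],"gripper":1},{"rot":[0,0,0],"dp":[0,0,2],"gripper":1},{"rot":[0,0,0],"dp":[0,0,2],"gripper":1},{"rot":[0,0,0],"dp":[0,0,2],"gripper":1}]';python3 f.py;
```

```text
clock: 14.92
position: [0.46, 0.0278, 0.0345]
ee_rot: [-0.528, 0.47, -0.47, 0.528]
contact_force: [0.3, -0.4, -1.8]
grip_width: 0.503
TCP jig [-111.0602755     0.30276416] F jig [ 0.20397183 -0.45000045] -1.8465749283517643
clock: 15.42
position: [0.462, 0.0281, 0.0345]
ee_rot: [-0.528, 0.47, -0.47, 0.528]
contact_force: [0.8, -0.4, -2.2]
grip_width: 0.502
TCP jig [-109.06132908    0.27771654] F jig [ 0.71886662 -0.48335461] -2.1961348459154384
```

```bash
python3 -m inch '[{"rot":[0,0,0],"dp":[0,0,1],"gripper":1},{"rot":[0,0,0],"dp":[0,0,2],"gripper":1},{"rot":[0,0,0],"dp":[0,0,2],"gripper":1},{"rot":[0,0,0],"dp":[0,0,2],"gripper":1}]';python3 f.py; python3 -m inch '[{"rot":[0,0,0],"dp":[0,0,1],"gripper":1},{"rot":[0,0,0],"dp":[0,0,2],"gripper":1},{"rot":[0,0,0],"dp":[0,0,2],"gripper":1},{"rot":[0,0,0],"dp":[0,0,2],"gripper":1}]';python3 f.py;
```

```text
clock: 15.92
position: [0.4634, 0.0281, 0.0345]
ee_rot: [0.528, -0.47, 0.47, -0.528]
contact_force: [-3.4, -0.2, 2.4]
grip_width: 0.506
TCP jig [-107.5879035     0.11905314] F jig [-3.40681986  0.20725915] 2.405586700147013
clock: 16.42
position: [0.465, 0.0282, 0.0345]
ee_rot: [0.529, -0.47, 0.47, -0.528]
contact_force: [-6.5, 0.7, 7.0]
grip_width: 0.501
TCP jig [-1.06066357e+02  5.02536900e-02] F jig [-6.38960405  1.48503208] 7.016779235480466
```

```bash
python3 -m inch '[{"rot":[0,0,0],"dp":[0,-0.5,0.5],"gripper":1},{"rot":[0,0,0],"dp":[0,-0.5,1],"gripper":1},{"rot":[0,0,0],"dp":[0,-0.5,2],"gripper":1},{"rot":[0,0,0],"dp":[0,-0.5,2.5],"gripper":1},{"rot":[0,0,0],"dp":[0,-0.5,2.5],"gripper":1},{"rot":[0,0,0],"dp":[0,-0.5,2.5],"gripper":1}]';python3 f.py
```

```text
clock: 17.18
position: [0.4672, 0.0284, 0.0346]
ee_rot: [0.529, -0.471, 0.47, -0.527]
contact_force: [-6.2, 1.6, 0.5]
grip_width: 0.509
TCP jig [-1.03837223e+02  3.23602268e-02] F jig [-5.9797167   2.34290665] 0.4617333389950923
```

```bash
python3 -m inch '[{"rot":[0,0,0],"dp":[0,-0.1,0.7],"gripper":1},{"rot":[0,0,0],"dp":[0,-0.1,1.4],"gripper":1},{"rot":[0,0,0],"dp":[0,-0.1,2],"gripper":1},{"rot":[0,0,0],"dp":[0,-0.1,2],"gripper":1},{"rot":[0,0,0],"dp":[0,-0.1,2],"gripper":1}]';python3 f.py
```

```text
clock: 17.8
position: [0.4684, 0.0285, 0.0346]
ee_rot: [0.529, -0.471, 0.47, -0.527]
contact_force: [-10.3, 1.5, 3.0]
grip_width: 0.503
TCP jig [-1.02575891e+02 -7.57223428e-02] F jig [-10.07219044   2.69205803] 3.0116815398726238
```

```bash
python3 -m inch '[{"rot":[0,0,0],"dp":[0,-0.25,0.6],"gripper":1},{"rot":[0,0,0],"dp":[0,-0.25,1.2],"gripper":1},{"rot":[0,0,0],"dp":[0,-0.25,1.8],"gripper":1},{"rot":[0,0,0],"dp":[0,-0.25,2.2],"gripper":1},{"rot":[0,0,0],"dp":[0,-0.25,2.2],"gripper":1},{"rot":[0,0,0],"dp":[0,-0.25,2.2],"gripper":1}]';python3 f.py
python3 - <<'E'
from h import *
for n in("wrist","scene"):
    c=read_camera(n);pickle.dump(c,open(f"{n}6.pkl","wb"))
W=load("wrist6");a=cv2.resize(W["image"][0:240],(800,375),interpolation=2)
S=load("scene6")["image"];b=cv2.resize(S[150:245,200:380],(420,222),interpolation=2)
m=np.zeros((600,800,3),'uint8');m[:375]=a;m[377:599,:420]=b;cv2.imwrite("pics/w6.png",m)
E
```

```text
clock: 18.55
position: [0.4698, 0.0285, 0.0346]
ee_rot: [0.529, -0.471, 0.469, -0.527]
contact_force: [-12.2, 2.3, 3.8]
grip_width: 0.504
TCP jig [-101.18333103   -0.19254461] F jig [-11.87724003   3.75299814] 3.8436045684711417
```

View pics/w6.png

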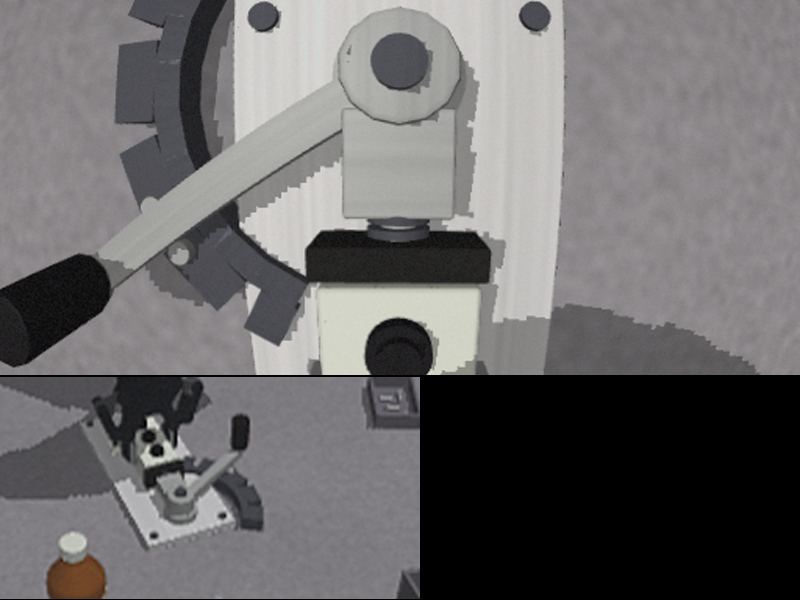

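The block is against the pad with the spring coils nearly closed. The pad's front edge runs (307,283)–(490,283), parallel to the block edge, and both are centred at about column 399. The handle is still between the pins at (150,207) and (181,251).

```bash
python3 - <<'E'
from h import *
y=np.radians(6.7);A=np.array([[np.cos(y),np.sin(y)],[-np.sin(y),np.cos(y)]]);P=np.array([570.3,40.5]);J=lambda X:A@(np.array(X[:2])-P)
w=lambda x,y:((x+.5)*.64-.5,(y+.5)*.64-.5)
for n,q in(('wrist5',((327,187),(471,187),(358,118),(441,118))),('wrist6',((307,283),(490,283),(343,218),(454,218)))):
    W=load(n)
    for u,z in zip(q,(44,44,44,44)):print(n,J(plane(W,w(*u),z/1e3,True)*1e3).round(1))
W=load('wrist6')
# edge profile along columns 380..420 orig px
for n in('wrist5','wrist6'):
    g=cv2.cvtColor(load(n)["image"],6)[60:190,225:285].mean(1);d=np.diff(g);i=np.argsort(-np.abs(d))[:8];print(n,sorted((int(k)+60.5,int(d[k])) for k in i))
# lever: pivot bolt and holes
for k,u,z in(('hole',(263,16),12),('hole',(535,15),12),('bolt',(399,60),46),('front top L',(318,286),48),('front top R',(482,286),48)):print(k,J(plane(W,w(*u),z/1e3,True)*1e3).round(1))
E
python3 -m inch '[{"rot":[0,0,0],"dp":[0,0,0],"gripper":1},{"rot":[0,0,0],"dp":[0,0,0],"gripper":1}]' >/dev/null; for i in 1 2 3 ; do python3 -m inch '[{"rot":[0,0,0],"dp":[0,0,0],"gripper":1}]' >/dev/null; python3 f.py;done
```

```text
wrist5 [-64.4  25.3]
wrist5 [-64.4 -24.2]
wrist5 [-40.8  14.3]
wrist5 [-40.8 -13.6]
wrist6 [-57.   25.2]
wrist6 [-57.1 -24.4]
wrist6 [-39.4  14.7]
wrist6 [-39.5 -14. ]
wrist5 [(74.5, -37), (76.5, 37), (99.5, -46), (100.5, -57), (118.5, 48), (119.5, 64), (164.5, -32), (183.5, 39)]
wrist6 [(138.5, -30), (139.5, -24), (146.5, -32), (147.5, -18), (180.5, 38), (181.5, 28), (183.5, 33), (184.5, 33)]
hole [25.  44.6]
hole [ 25.3 -44.5]
bolt [0.9 0.2]
front top L [-56.6  21.5]
front top R [-56.7 -21.5]
TCP jig [-101.18691028   -0.19341098] F jig [-11.13621347   3.8020259 ] 4.025127868404454
TCP jig [-101.16934362   -0.20020156] F jig [-9.96836258  3.91901872] 3.560250839340521
TCP jig [-101.18918886   -0.20588326] F jig [-9.63989281  4.01850974] 3.5908042969070206
```

The camera puts the pad compression at 7.4 mm, and kinematics at about 7.8 mm. The sideways force of 4 N is unwanted, so I relieve it and push in the last 0.6 mm.

```bash
python3 -m inch '[{"rot":[0,0,0],"dp":[-0.2,-0.1,0.2],"gripper":1},{"rot":[0,0,0],"dp":[-0.4,-0.1,0.4],"gripper":1},{"rot":[0,0,0],"dp":[-0.4,-0.1,0.8],"gripper":1},{"rot":[0,0,0],"dp":[-0.4,-0.1,0.8],"gripper":1},{"rot":[0,0,0],"dp":[-0.4,-0.1,0.8],"gripper":1},{"rot":[0,0,0],"dp":[-0.4,-0.1,0.8],"gripper":1}]';python3 f.py;python3 -m inch '[{"rot":[0,0,0],"dp":[0,0,0],"gripper":1},{"rot":[0,0,0],"dp":[0,0,0],"gripper":1}]' >/dev/null;python3 f.py
```

```text
clock: 20.02
position: [0.4701, 0.0286, 0.0346]
ee_rot: [0.53, -0.471, 0.469, -0.526]
contact_force: [-12.7, 1.9, 4.6]
grip_width: 0.502
TCP jig [-100.88242858   -0.15763821] F jig [-12.39236833   3.32844466] 4.563531802871232
TCP jig [-100.8884229    -0.12140831] F jig [-12.28600915   2.28798285] 4.39212581153712
```

```bash
python3 -m inch '[{"rot":[0,0,0],"dp":[-0.15,-0.15,0],"gripper":1},{"rot":[0,0,0],"dp":[-0.15,-0.15,0],"gripper":1},{"rot":[0,0,0],"dp":[-0.15,-0.15,0],"gripper":1},{"rot":[0,0,0],"dp":[-0.15,-0.15,0],"gripper":1}]' >/dev/null; for i in 1 2 3; do python3 f.py;python3 -m inch '[{"rot":[0,0,0],"dp":[0,0,0],"gripper":1}]' >/dev/null;done
python3 - <<'E'
from h import *
c=read_camera("wrist");pickle.dump(c,open("wrist7.pkl","wb"))
c=read_camera("top");pickle.dump(c,open("top7.pkl","wb"));c=read_camera("scene");pickle.dump(c,open("scene7.pkl","wb"))
o=get_obs();R=Ro.from_quat(o["ee_rot"]).as_matrix();y=np.radians(6.7);A=np.array([[np.cos(y),np.sin(y),0],[-np.sin(y),np.cos(y),0],[0,0,1]]);print('tool y in jig (deg)',np.degrees((A@R)[:,1][:2]),'xang',np.degrees(np.arctan2(R[1,0],R[0,0]))-6.7)
g=cv2.cvtColor(load("wrist7")["image"],6)[60:190,225:285].mean(1);d=np.diff(g);i=np.argsort(-np.abs(d))[:8];print(sorted((int(k)+60.5,int(d[k])) for k in i))
b=np.zeros((600,800,3),'uint8');b[:375]=cv2.resize(load("wrist7")["image"][:240],(800,375),interpolation=2)
b[377:600,:400]=cv2.resize(load("top7")["image"][150:262,195:395],(400,223));b[377:600,400:]=cv2.resize(load("scene7")["image"][140:340,60:420],(400,223));cv2.imwrite("pics/w7.png",b)
E
```

```text
TCP jig [-100.90464208   -0.12886977] F jig [-10.17962352   1.47314788] 2.101544975889519
TCP jig [-100.86613351   -0.11472977] F jig [-11.10715982   1.17757347] 2.984423183372706
TCP jig [-100.86936941   -0.10728589] F jig [-11.10688296   1.54996149] 2.4709947028811134
tool y in jig (deg) [-0.32747343 -0.07288523] xang -90.11703681685877
[(138.5, -23), (139.5, -31), (146.5, -31), (147.5, -18), (180.5, 38), (181.5, 29), (183.5, 33), (184.5, 33)]
```

View pics/w7.png

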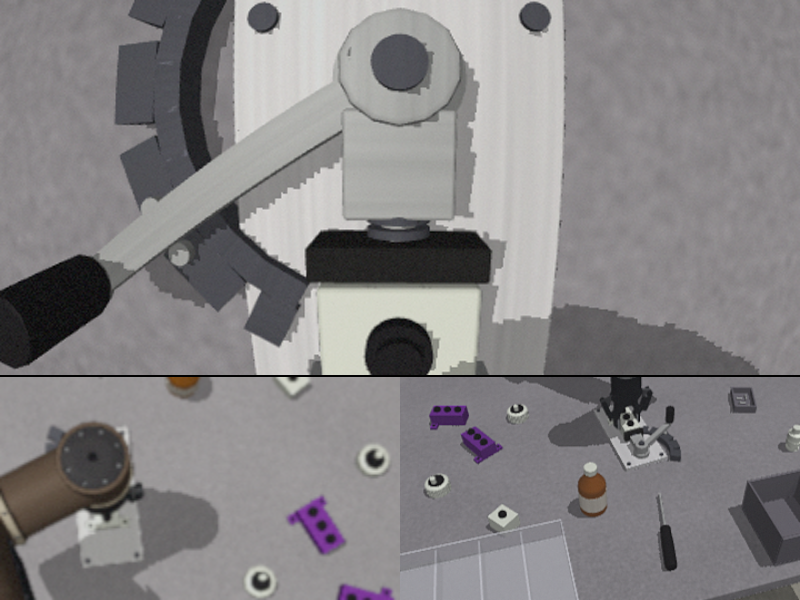

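```bash
python3 -m inch '[{"rot":[0.15,0,0],"dp":[0,0,0],"gripper":1},{"rot":[0.35,0,0],"dp":[0,0,0],"gripper":1},{"rot":[0.35,0,0],"dp":[0,0,0],"gripper":1},{"rot":[0.35,0,0],"dp":[0,0,0],"gripper":1},{"rot":[0.35,0,0],"dp":[0,0,0],"gripper":1}]'; cat >>f.py <<'E'
R=Ro.from_quat(o["ee_rot"]).as_matrix();B=np.eye(3);B[:2,:2]=A;print('tilt',np.degrees((B@R)[:2,1]),'yaw',np.degrees(np.arctan2(R[1,0],R[0,0]))+83.3,'z',p[2])
E
for i in 1 2; do python3 f.py;python3 -m inch '[{"rot":[0,0,0],"dp":[0,0,0],"gripper":1}]' >/dev/null;done
```

```text
clock: 21.92
position: [0.47, 0.0286, 0.0345]
ee_rot: [0.528, -0.47, 0.471, -0.528]
contact_force: [-10.2, 0.6, 1.4]
grip_width: 0.507
TCP jig [-100.96944556   -0.13142353] F jig [-10.08006921   1.76258377] 1.435981838682456
tilt [ 0.01261881 -0.07488703] yaw -0.12576982472346288 z 34.5273186934074
TCP jig [-100.96951184   -0.13733055] F jig [-9.26565013  1.46249256] 0.5296820301271034
tilt [ 0.01200971 -0.07468627] yaw -0.12660135283698537 z 34.51599349986391
```

```bash
for i in 1 2; do python3 -m inch '[{"rot":[0,0,0],"dp":[0,0,0],"gripper":1},{"rot":[0,0,0],"dp":[0,0,0],"gripper":1},{"rot":[0,0,0],"dp":[0,0,0],"gripper":1},{"rot":[0,0,0],"dp":[0,0,0],"gripper":1}]' >/dev/null; python3 f.py; done; python3 -c "
from cell import *
print(hand_in())"
```

```text
TCP jig [-100.95391939   -0.10707403] F jig [-9.88718717  0.78221832] 0.5158719317299199
tilt [ 0.01282266 -0.07326431] yaw -0.12543132484182706 z 34.51669596378068
TCP jig [-1.00930587e+02 -9.64668141e-02] F jig [-10.94405474   1.49597277] 1.354613731851944
tilt [ 0.01507833 -0.07278979] yaw -0.1249017998027 z 34.51673730650007
the job is handed in; nothing more can be done
None
```

I swung the lever to the marked notch, set the long white valve block on the bed plain end first, and pressed it against the pad. I handed in at about 23 s, still gripping it at 60 N; no verdict is reported.

**Last checks**
- **Lever:** the handle arm lies between the two pins. I measured about 126.0–126.5° against 126.7° for the notch, so it is within about 0.01 rad.
- **Push:** the wrist force along the bed was about 9.3–10.9 N, including perhaps 1 N of bed friction. Pad compression is about 8.0 mm from the arm position.
- **Block position:** centred to about 0.1–0.5 mm, yaw error 0.13°, tilt under 0.1°. It sits flat on the bed to within about 0.1 mm.

**What disagreed**
- **Compression:** before the last 0.3 mm of travel, the camera gave 7.4 mm where the arm position gave about 7.8 mm.
- **Port height:** the block's ports measured about 40 mm high instead of the stated 46 mm. The block's outline still fitted its stated size, so I went ahead.
- **Bed contact:** feeling for the bed briefly pressed the block down with about 20 N. I backed this off before pushing towards the pad.

I did not touch the other things on the bench, and the last pictures showed nothing out of place.

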